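# Lock the decorating wheel with its index pin

## Robot

A 6-joint arm with a two-finger parallel gripper is mounted at the origin on the work surface; the furniture and walls round the work are solid. World frame = base frame: x ahead of the robot, y to its left, z up, the work surface at z = 0. Lengths are in m, angles in rad, forces in N, time in s.
With the tool pointing down it reaches from about 0.425 to 0.95 m from the base axis. Payload 3.5 kg.
Tool frame: the origin (TCP) lies at the very end of the fingers, on their centre line; the grasp point (between the pads) lies ctrl.tcp_to_grasp behind it (ctrl.tcp_to_grasp is the distance from the TCP to the grasp point, in m); z points along the fingers, y is the line along which they close (so a half turn about z gives the same grasp; the last joint's range is limited). The gripper opens to 85 mm and grips with 20 to 120 N. Pads are 22 mm wide; open, the fingers measure 114 mm over their backs; the gripper's body (76 mm by 85 mm) begins 54 mm behind the grasp point. The pads swing forward as they close: fully open they stand 13 mm farther back than shut.
Start: joints at [1.181, 0.286, 1.577, -0, 1.279, -0.15], TCP at [0.16, 0.656, 0.231] pointing down, gripper open.
Joint ranges: [-2.77, 2.77], [-0.9, 2.22], [0.21, 2.48], [-1.53, 4.67], [0.24, 2.81], [-2.84, 2.84]. Speed limits (rad/s): [2.79, 2.79, 3.14, 3.14, 3.14, 3.14].

## Interface

Orientations are given as a unit quaternion [x, y, z, w].
In Python, from plant import ctrl gives the robot as it stands.
- The arm moves only by the shell command python3 -m inch 'ROWS' [FORCE]. ROWS is JSON, a list of rows, each an object with "slide": the shift along the tool's x, y, z in cm, a list of three; "turn": the turn about the tool's z in rad; "grip": the finger opening in cm, from 0 to 8.54. A call has 1 to 20 rows; each row is the pose to reach, as a shift and turn from the pose commanded when the call began, along the tool's axes at that moment; what a row does not reach only later rows make up. A row lasts 1/10 s, in which the tool goes at most 50 mm and 8.59 degrees, less where a joint would pass 70% of its speed; a pose out of reach is approached as far as the arm can. A call with a gripper value outside its range is refused whole. The fingers move at their own pace and stop on an object; FORCE is the grip in N (left out, the last holds). Time passes only in rows, so rows that repeat a pose let the fingers close. It gives the time, the measured TCP pose, the force, the opening and the grip force at its end, in the units of the state.
- ctrl.get_state(): the state, without advancing time (a new reading comes with each control period).
- ctrl.read_camera(name): name is "scene" or "top"; returns (picture, depth): 384x512x3 uint8, red, green, blue; 384x512 float32, m along the optical axis (not along the pixel's ray), 0 where there is no reading.
- ctrl.camera_info(name): a dict with "K" (3x3 intrinsics, pixels), "camera_from_world" (4x4, takes a point from world to camera coordinates). Camera axes: x right, y down, z forward; pixel columns grow to the right and rows downward; lengths in m; the calibration is good to about 2 mm. A picture is of the moment at which its call begins. camera_info takes no time and is no camera call.
- ctrl.sign_off(): hands the job in; it is judged then, once.
The state is a dict: "time": time; "qpos": joint angles; "dq": joint speeds; "joint_efforts": joint torques, N m; "eef_pos": TCP position; "tcp_rot": TCP orientation; "contact_force": force on the tool from outside, world axes, zero at the start; "wrist_torque": the same for the moment, N m; "opening": opening from 0.0 (shut) to 1.0 (fully open); "finger_force": force on a finger pad.
Only numpy, scipy, OpenCV 4.12 (cv2) and the standard library are available. Lean on these libraries where they do the work, as an engineer would, in place of code of your own. Each camera call takes 0.05 s, during which the arm holds its last target. There are 200 camera calls.

## Task

Lock the decorating wheel so that handles can be joined to the next mug without it turning: take the index pin (round black knob) out of the wooden block and stand it in the guide beside the wheelhead, so that it rests on the index ring inside. Turn the wheel gently by its wooden peg until the pin drops into one of the hidden index holes, then press the pin past its spring catch, fully home in its guide, without ramming it. Stop turning as soon as the pin drops, never force pin and wheel against each other, and leave the other things where they are.

Things in the scene. Friction and masses are not known exactly. Their poses are not given: they have to be found in the camera images.
- wheel_base: fixed grey round housing of the decorating wheel, 204 mm across and 50 mm high, bolted to the table. Origin at the centre of its underside, z up; its +x points from the wheel's axis to the pin guide. Inside, hidden under the cover, a steel index ring turns with the wheel; it has four holes 90 degrees apart, but how they are clocked to the wheel's peg is unknown and cannot be seen
- guide_mouth (a point): centre of the mouth of the pin guide, a grey boss 29 mm across with a brass bush, 72 mm above the table and 78 mm from the wheel's axis. Upright bore 13.4 mm wide with a wider mouth (16 mm, 2 mm deep); the index ring's top lies 30 mm below the mouth
- wheel: the turning wheel with its aluminium wheelhead, a disc 120 mm across, top 64 mm above the table. Origin on its upright axis at table height; the peg stands on its own -x side. It turns freely either way with a light drag (about 0.12 N m, 2 to 4 N at the peg)
- wheel_axis (a point): point on the wheel's upright axis at the wheelhead's top, 64 mm above the table
- peg_grip (a point): the turning peg, an upright wooden peg 15 mm thick on the wheelhead, 46 mm from the axis, reaching from 64 to 110 mm above the table; this point lies on its centre line, 96 mm above the table
- index_pin: the loose index pin, 74 mm long, 70 g: steel shank 12 mm thick and 52 mm long with a tapered tip (7 mm at its end, 10 mm after 3 mm, full width after 9 mm) and a catch groove 11 to 16 mm above the tip; on top a round black knob 24 mm across and 22 mm high. Origin at the tip, z along the pin to the knob. Starts upright in a hole of the block (14 mm wide, 30 mm deep)
- pin_knob (a point): centre of the index pin's knob, where to grasp it: 63 mm above the tip, 11 mm below the knob's top. 33 mm above the guide's mouth when the pin stands on the index ring, 11 mm above it when fully home, knob down on the guide
- pin_tip (a point): the lower end of the index pin, on its axis. When a hole comes under the standing pin, the pin drops of itself by 10 to 17 mm and stops the wheel; it then rests on a spring catch, 4 to 11 mm too high, and must be pressed harder and harder, up to about 20 N, until it clicks past the catch and the knob sits on the guide
- pin_block: fixed wooden block 62 x 150 x 40 mm with three holes in a row along its y, 46 mm apart, the middle one at its centre; origin under its centre. The index pin stands in one hole, two bat pins in the others. A paint tin 134 mm high stands behind it, at the table's far left corner
- bat_pin_1: bystander in the block: short steel bat pin with a flat hexagon head 8 mm high
- bat_pin_2: bystander in the block: like the other bat pin
- slip_beaker: bystander: white beaker, 70 mm across, 78 mm high, loose
- bisque_dish: bystander: small pink dish, 72 mm across, 24 mm high, loose
- test_jar: bystander: small dark jar, 49 mm across, 64 mm high, loose

How it is judged:
On the way, in this order (a step that is already met when the one before it is completed fails the run):
1. the index pin stands in the guide, on the index ring, released (horizontal distance between pin_knob and guide_mouth below 0.008 m and z of pin_tip in the frame of guide_mouth between -0.034 and -0.026 m and contact force between the fingers and index_pin below 0.1 N), for 0.2 s.
2. the pin has dropped into an index hole (horizontal distance between pin_knob and guide_mouth below 0.008 m and z of pin_tip in the frame of guide_mouth below -0.036 m), for 0.2 s.
At the end, for the whole second after the job is handed in: the index pin is fully home in the guide through one of the wheel's index holes: its knob's underside within 2 mm of the guide's mouth, upright, pin and wheel at rest and let go (horizontal distance between pin_tip and guide_mouth below 0.003 m and z of pin_knob in the frame of guide_mouth below 0.013 m and angle between index_pin's own z axis and vertical below 0.06 rad and linear speed of index_pin below 0.02 m/s and angular speed of wheel below 0.05 rad/s); the robot touches nothing.
It fails at once if pin and wheel are forced against each other (more than 20 N between them) (contact force between index_pin and wheel above 20 N).
It fails at once if the pin is rammed into its guide and catch (contact forces on it there above 80 N) (contact force between index_pin and wheel_base above 80 N).
It fails at once if a bystander is disturbed (moved more than 25 mm) (distance of any of bat_pin_1, bat_pin_2, slip_beaker, bisque_dish, test_jar from where it was at the start of the episode above 0.025 m).
It also fails if it takes over 64 s, if anything falls off the work surface, if the arm or the gripper's body presses on something with over 40 N, if the wrist force passes 120 N, or if a joint passes its speed limit or range.

## Working session

There is one attempt and no reset: what is moved stays moved. The work goes in short steps, Python scripts to look and compute and a shell command to move; the robot and the scene stay as the last step left them, time stands still between calls to the robot, and variables do not carry over. Pictures are saved under pics/ and viewed, at most 10 in all, crops included, and the job is handed in when it is done.

```bash
ls; mkdir -p pics; python3 - <<'E'
from plant import ctrl
import cv2,numpy as np
s=ctrl.get_state();print({k:np.round(v,3).tolist() for k,v in s.items()},ctrl.tcp_to_grasp)
for n in("scene","top"):
    p,d=ctrl.read_camera(n);np.savez(f"pics/{n}0.npz",p=p,d=d)
    cv2.imwrite(f"pics/{n}0.png",p[:,:,::-1]);i=ctrl.camera_info(n);print(np.round(i["K"],1).tolist(),np.round(i["camera_from_world"],3).tolist())
E
```

```text
pics
{'time': 0.0, 'qpos': [1.181, 0.287, 1.578, -0.0, 1.279, -0.15], 'dq': [0.001, -0.001, -0.001, -0.001, 0.0, 0.0], 'joint_efforts': [-0.002, -40.597, -29.262, -0.0, 0.006, 0.0], 'eef_pos': [0.16, 0.655, 0.23], 'tcp_rot': [0.12, 0.993, -0.001, -0.0], 'contact_force': [-0.061, -0.488, 0.47], 'wrist_torque': [-0.008, 0.005, 0.029], 'finger_force': 0.0, 'opening': 0.998} 0.0187
[[347.2, 0.0, 248.3], [0.0, 347.2, 186.7], [0.0, 0.0, 1.0]] [[-0.52, -0.854, 0.014, 0.274], [-0.421, 0.243, -0.874, 0.287], [0.743, -0.46, -0.486, 0.551], [0.0, 0.0, 0.0, 1.0]]
[[418.0, 0.0, 257.1], [0.0, 418.0, 192.3], [0.0, 0.0, 1.0]] [[0.023, -1.0, 0.005, 0.026], [-0.981, -0.024, -0.194, 0.502], [0.195, -0.001, -0.981, 1.16], [0.0, 0.0, 0.0, 1.0]]
```

View pics/scene0.png

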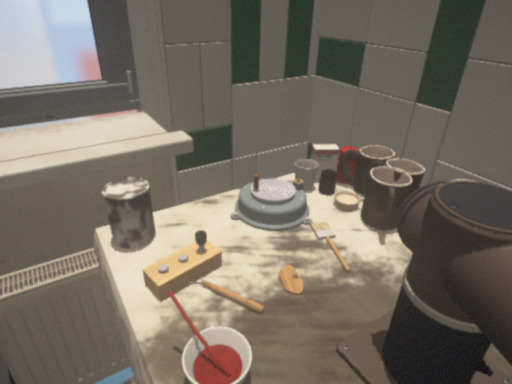

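View pics/top0.png

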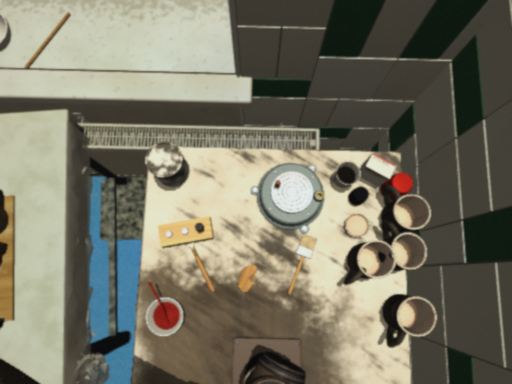

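The scene view shows the wheel centre, the pin block at left with the knob, and the beaker, jar and dish to the right of the wheel. In the top view the knob is at about (200,228), the peg at (277,184), the guide at (319,196), the beaker at (347,175), the jar at (358,197) and the dish at (355,225).

```bash
cat > h.py <<'E'
from plant import ctrl
import cv2,numpy as np
from scipy.spatial.transform import Rotation as R
def ray(n,u,v,z):
    i=ctrl.camera_info(n);T=np.linalg.inv(i["camera_from_world"])
    d=T[:3,:3]@np.linalg.solve(i["K"],[u,v,1]);o=T[:3,3]
    return (o+d*(z-o[2])/d[2])[:2]
def proj(n,P):
    i=ctrl.camera_info(n);c=i["camera_from_world"]@np.append(P,1);q=i["K"]@c[:3];return q[:2]/q[2]
def togo(P,s=None):
    "tool-axes shift in cm from measured TCP to world point P"
    s=s or ctrl.get_state();return R.from_quat(s["tcp_rot"]).inv().apply(np.array(P)-s["eef_pos"])*100
E
python3 - <<'E'
from h import *
p=np.load("pics/top0.npz")["p"];q=np.load("pics/scene0.npz")["p"]
a=cv2.resize(p[155:255,155:375][:,:,::-1],None,fx=3.6,fy=3.6,interpolation=cv2.INTER_CUBIC)
b=cv2.resize(q[160:300,140:360][:,:,::-1],None,fx=3.6,fy=3.6,interpolation=cv2.INTER_CUBIC)
cv2.imwrite("pics/a.png",a);cv2.imwrite("pics/b.png",b)
for n,u,v,z in[("top",200,228,.084),("scene",201,236,.084),("top",319,196,.072),("top",277,184,.11),("top",295,191,.064)]:print(n,ray(n,u,v,z).round(4))
E
```

```text
top [0.3899 0.1931]
scene [0.3853 0.2001]
top [ 0.4901 -0.1378]
top [ 0.5136 -0.0164]
top [ 0.5045 -0.0704]
```

View pics/a.png

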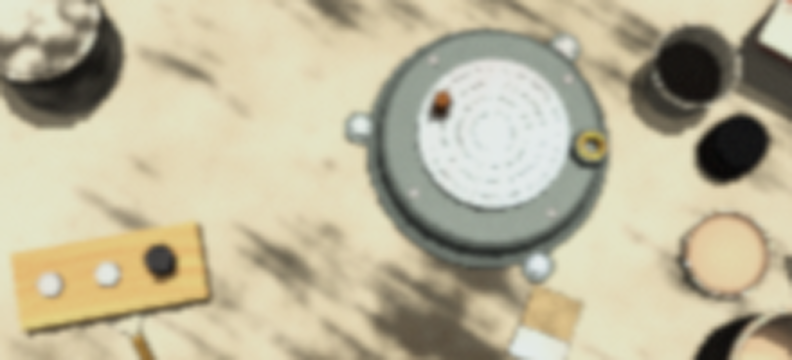

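View pics/b.png

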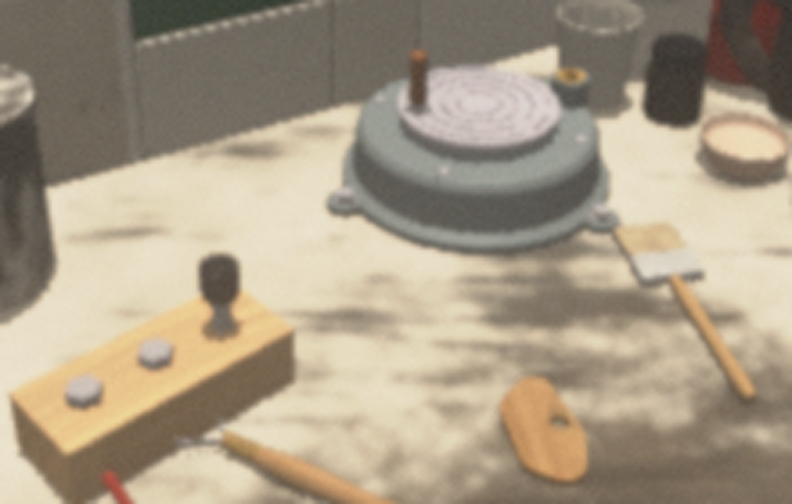

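Crop a: the knob is at crop (161,261), the brass guide at (590,146), the peg top at (441,99) and the disc centre at about (493,133). Crop b: the knob is at (219,279), the guide bush at (571,76) and the peg at (419,55–105). Next I refine these with masks.

```bash
python3 - <<'E'
from h import *
def blob(p,box,f):
    u0,u1,v0,v1=box;c=p[v0:v1,u0:u1];m=f(cv2.cvtColor(c,cv2.COLOR_RGB2HSV).astype(int)).astype(np.uint8)
    n,l,s,ce=cv2.connectedComponentsWithStats(m);k=1+np.argmax(s[1:,4]);return ce[k]+[u0,v0],s[k]
T=np.load("pics/top0.npz")["p"];S=np.load("pics/scene0.npz")["p"]
dark=lambda h:h[...,2]<95
brass=lambda h:(h[...,1]>110)&(h[...,0]>12)&(h[...,0]<35)
red=lambda h:(h[...,1]>90)&((h[...,0]<18)|(h[...,0]>170))
white=lambda h:(h[...,1]<35)&(h[...,2]>190)
for nm,n,p,box,f,z in[("knob","top",T,(190,210,218,238),dark,.073),("knob","scene",S,(192,212,228,249),dark,.073),("guide","top",T,(310,328,187,204),brass,.072),("guide","scene",S,(290,306,175,188),brass,.072),("disc","top",T,(265,322,165,220),white,.064),("peg","top",T,(268,288,174,192),red,.1),("peg","scene",S,(250,264,170,192),red,.087),("beaker-ish","top",T,(335,362,160,186),dark,.05),("jar","top",T,(346,372,184,210),dark,.055)]:
    c,s=blob(p,box,f);print(nm,n,c.round(1),s,ray(n,*c,z).round(4))
E
```

```text
knob top [199.3 227.4] [ 6  6  8  8 51] [0.3926 0.1965]
knob scene [200.4 237.6] [ 5  4  8 12 80] [0.3943 0.1979]
guide top [319.6 194.4] [ 6  5  7  7 24] [ 0.4947 -0.1395]
guide scene [298.  180.5] [ 5  5  7  2 12] [ 0.4935 -0.1368]
disc top [292.3 191.7] [   6    6   43   41 1307] [ 0.5025 -0.0627]
peg top [277.3 183.1] [ 8  7  4  5 16] [ 0.5185 -0.0177]
peg scene [255.6 176.5] [ 4  4  4  8 20] [ 0.5468 -0.0334]
beaker-ish top [345.8 174.3] [  0   3  23  23 402] [ 0.5607 -0.2197]
jar top [358.  195.8] [  3   3  20  19 273] [ 0.4966 -0.2527]
```

```bash
python3 -m inch '[{"slide":[-3,-3.5,0],"turn":0,"grip":8.5},{"slide":[-7,-8,0],"turn":0,"grip":8.5},{"slide":[-11,-12.5,0],"turn":0,"grip":8.5},{"slide":[-14.5,-16.5,0],"turn":0,"grip":8.5},{"slide":[-18,-20.5,0],"turn":0,"grip":8.5},{"slide":[-21.5,-24.5,0],"turn":0,"grip":8.5},{"slide":[-25,-28.5,0],"turn":0,"grip":8.5},{"slide":[-28,-32.5,0],"turn":0,"grip":8.5},{"slide":[-31,-36,2],"turn":0,"grip":6},{"slide":[-33,-38.3,4],"turn":0,"grip":6},{"slide":[-33.6,-38.9,6],"turn":0,"grip":6},{"slide":[-33.6,-38.9,8],"turn":0,"grip":6},{"slide":[-33.6,-38.9,8],"turn":0,"grip":6},{"slide":[-33.6,-38.9,8],"turn":0,"grip":6},{"slide":[-33.6,-38.9,8],"turn":0,"grip":6}]'
python3 - <<'E'
from h import *
s=ctrl.get_state();print(s["qpos"].round(3) if hasattr(s["qpos"],'round') else s["qpos"],togo([.3935,.197,.0565],s))
for n in("scene","top"):
    p,d=ctrl.read_camera(n);u,v=proj(n,[.3935,.197,.08]).astype(int)
    c=p[max(0,v-35):v+35,u-45:u+45,::-1];cv2.imwrite(f"pics/{n}1.png",cv2.resize(c,None,fx=5,fy=5,interpolation=cv2.INTER_CUBIC))
a=cv2.imread("pics/scene1.png");b=cv2.imread("pics/top1.png");cv2.imwrite("pics/ab1.png",cv2.resize(np.hstack([a,b]),(800,311)))
E
```

```text
time: 1.6
eef_pos: [0.3949, 0.1987, 0.1526]
tcp_rot: [0.119, 0.993, 0.0, 0.001]
contact_force: [-0.3, 0.1, -0.3]
opening: 0.704
finger_force: 0.0
[ 0.236 -0.164  2.201  0.     1.103 -1.096] [ 0.11387368 -0.20607266  9.61416469]
```

View pics/ab1.png

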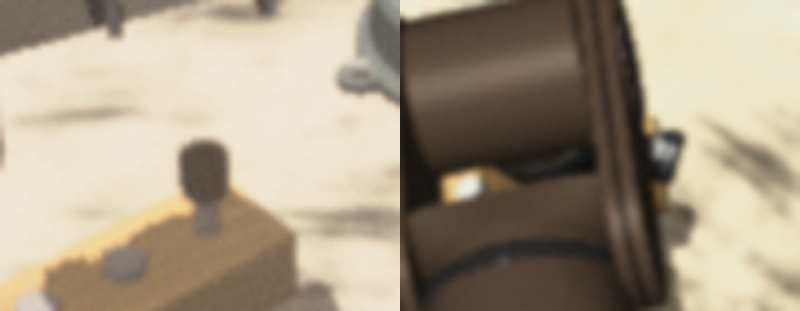

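The left panel shows the knob at (204,170) under the two finger ends at (110,10) and (265,0). In the top view the arm hides the knob. The position is good enough, so I descend and grip.

```bash
python3 -m inch '[{"slide":[0.1,-0.2,2],"turn":0,"grip":6},{"slide":[0.1,-0.2,4],"turn":0,"grip":6},{"slide":[0.1,-0.2,6],"turn":0,"grip":6},{"slide":[0.1,-0.2,8],"turn":0,"grip":6},{"slide":[0.1,-0.2,9.5],"turn":0,"grip":6},{"slide":[0.1,-0.2,9.5],"turn":0,"grip":6},{"slide":[0.1,-0.2,9.5],"turn":0,"grip":6},{"slide":[0.1,-0.2,9.5],"turn":0,"grip":2},{"slide":[0.1,-0.2,9.5],"turn":0,"grip":2},{"slide":[0.1,-0.2,9.5],"turn":0,"grip":2},{"slide":[0.1,-0.2,9.5],"turn":0,"grip":2},{"slide":[0.1,-0.2,9.5],"turn":0,"grip":2},{"slide":[0.1,-0.2,9.5],"turn":0,"grip":2},{"slide":[0.1,-0.2,9.5],"turn":0,"grip":2}]' 40
python3 -c "
from h import *
p,d=ctrl.read_camera('scene');u,v=proj('scene',[.3935,.197,.073]).astype(int)
cv2.imwrite('pics/g.png',cv2.resize(p[v-50:v+40,u-50:u+50,::-1],None,fx=5,fy=5,interpolation=cv2.INTER_CUBIC))"
```

```text
time: 3.1
eef_pos: [0.3939, 0.1966, 0.0575]
tcp_rot: [0.12, 0.993, 0.0, 0.001]
contact_force: [-0.1, 0.1, 5.1]
opening: 0.266
finger_force: 39.3
```

View pics/g.png

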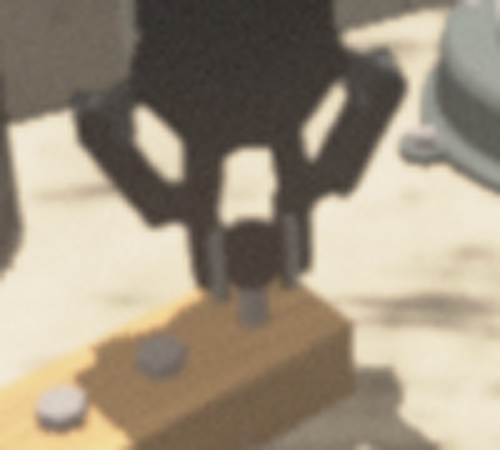

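The knob is held between the pads at (250,255), with the pin upright in the block. Now I lift it and carry it over.

```bash
python3 -m inch '[{"slide":[0,0,-2],"turn":0,"grip":2},{"slide":[0,0,-5],"turn":0,"grip":2},{"slide":[0,0,-8],"turn":0,"grip":2},{"slide":[0,0,-11],"turn":0,"grip":2},{"slide":[-1,-1.7,-13],"turn":0,"grip":2},{"slide":[-3,-5,-13.5],"turn":0,"grip":2},{"slide":[-5,-8.5,-13.5],"turn":0,"grip":2},{"slide":[-7,-12,-13.5],"turn":0,"grip":2},{"slide":[-9,-15.3,-13.5],"turn":0,"grip":2},{"slide":[-11,-18.7,-13.5],"turn":0,"grip":2},{"slide":[-13,-22.1,-13.5],"turn":0,"grip":2},{"slide":[-15,-25.5,-13.5],"turn":0,"grip":2},{"slide":[-16.5,-28.2,-13.5],"turn":0,"grip":2},{"slide":[-17.3,-29.6,-13],"turn":0,"grip":2},{"slide":[-17.7,-30.1,-11.5],"turn":0,"grip":2},{"slide":[-17.7,-30.1,-9.5],"turn":0,"grip":2},{"slide":[-17.7,-30.1,-8.5],"turn":0,"grip":2},{"slide":[-17.7,-30.1,-8.5],"turn":0,"grip":2},{"slide":[-17.7,-30.1,-8.5],"turn":0,"grip":2},{"slide":[-17.7,-30.1,-8.5],"turn":0,"grip":2}]'
python3 - <<'E'
from h import *
for n in("scene","top"):
    p,d=ctrl.read_camera(n);np.savez(f"pics/{n}2.npz",p=p);u,v=proj(n,[.494,-.138,.09]).astype(int);print(n,u,v)
    cv2.imwrite(f"pics/{n}2.png",cv2.resize(p[v-30:v+30,u-25:u+25,::-1],None,fx=8,fy=8,interpolation=cv2.INTER_CUBIC))
a=cv2.imread("pics/scene2.png");b=cv2.imread("pics/top2.png");cv2.imwrite("pics/ab2.png",np.hstack([a,b]))
E
```

```text
time: 5.15
eef_pos: [0.4938, -0.1378, 0.1422]
tcp_rot: [0.119, 0.993, -0.0, 0.001]
contact_force: [0.4, -0.2, -0.7]
opening: 0.263
finger_force: 39.6
scene 298 174
top 320 193
```

View pics/ab2.png

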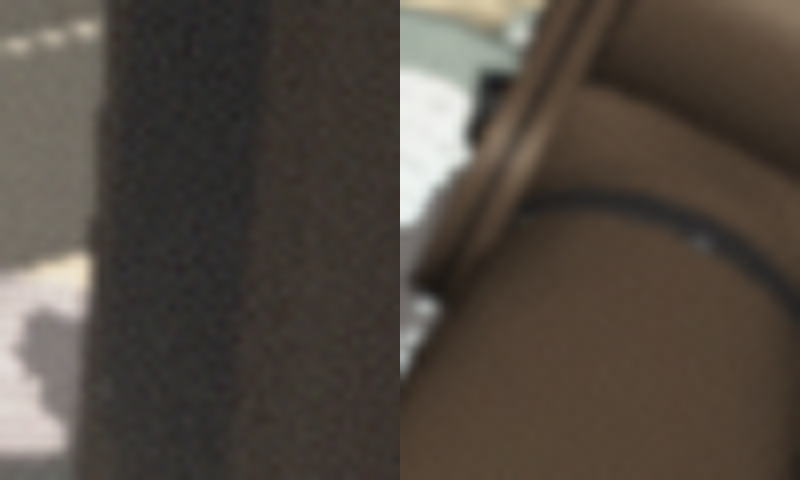

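Both views are blocked by the arm, so I enter the guide by feel, in steps, and watch the lateral force.

```bash
python3 -m inch '[{"slide":[0,0,0.8],"turn":0,"grip":2},{"slide":[0,0,1.6],"turn":0,"grip":2},{"slide":[0,0,2.1],"turn":0,"grip":2},{"slide":[0,0,2.4],"turn":0,"grip":2},{"slide":[0,0,2.6],"turn":0,"grip":2},{"slide":[0,0,2.6],"turn":0,"grip":2},{"slide":[0,0,2.6],"turn":0,"grip":2}]'; python3 -m inch '[{"slide":[0,0,0.15],"turn":0,"grip":2},{"slide":[0,0,0.3],"turn":0,"grip":2},{"slide":[0,0,0.3],"turn":0,"grip":2},{"slide":[0,0,0.3],"turn":0,"grip":2}]'
```

```text
time: 5.95
eef_pos: [0.4934, -0.1382, 0.1155]
tcp_rot: [0.12, 0.993, -0.0, 0.0]
contact_force: [-0.4, -1.0, -0.3]
opening: 0.263
finger_force: 39.6
time: 6.35
eef_pos: [0.4933, -0.1381, 0.1123]
tcp_rot: [0.12, 0.993, -0.0, -0.0]
contact_force: [-0.4, -0.5, -0.2]
opening: 0.268
finger_force: 39.6
```

```bash
python3 -m inch '[{"slide":[0,0,0.15],"turn":0,"grip":2},{"slide":[0,0,0.3],"turn":0,"grip":2},{"slide":[0,0,0.3],"turn":0,"grip":2},{"slide":[0,0,0.3],"turn":0,"grip":2}]'; python3 -m inch '[{"slide":[0,0,0.15],"turn":0,"grip":2},{"slide":[0,0,0.3],"turn":0,"grip":2},{"slide":[0,0,0.3],"turn":0,"grip":2},{"slide":[0,0,0.3],"turn":0,"grip":2}]'
```

```text
time: 6.75
eef_pos: [0.4932, -0.1381, 0.1092]
tcp_rot: [0.12, 0.993, 0.0, -0.0]
contact_force: [-0.2, 0.6, -0.1]
opening: 0.265
finger_force: 39.6
time: 7.15
eef_pos: [0.4932, -0.1381, 0.1062]
tcp_rot: [0.12, 0.993, 0.0, -0.0]
contact_force: [-0.7, 0.7, -0.4]
opening: 0.266
finger_force: 39.6
```

```bash
python3 -m inch '[{"slide":[0,0,0.25],"turn":0,"grip":2},{"slide":[0,0,0.5],"turn":0,"grip":2},{"slide":[0,0,0.7],"turn":0,"grip":2},{"slide":[0,0,0.7],"turn":0,"grip":2},{"slide":[0,0,0.7],"turn":0,"grip":2}]'; python3 -m inch '[{"slide":[0,0,0.2],"turn":0,"grip":2},{"slide":[0,0,0.4],"turn":0,"grip":2},{"slide":[0,0,0.6],"turn":0,"grip":2},{"slide":[0,0,0.6],"turn":0,"grip":2},{"slide":[0,0,0.6],"turn":0,"grip":2}]'
```

```text
time: 7.65
eef_pos: [0.4932, -0.1381, 0.0992]
tcp_rot: [0.12, 0.993, 0.0, -0.0]
contact_force: [0.0, 1.1, -1.1]
opening: 0.262
finger_force: 39.6
time: 8.15
eef_pos: [0.4932, -0.1381, 0.0932]
tcp_rot: [0.12, 0.993, 0.0, -0.0]
contact_force: [-0.6, -0.7, -0.6]
opening: 0.265
finger_force: 39.6
```

```bash
python3 -m inch '[{"slide":[0,0,0.2],"turn":0,"grip":2},{"slide":[0,0,0.2],"turn":0,"grip":2},{"slide":[0,0,0.2],"turn":0,"grip":3},{"slide":[0,0,0.2],"turn":0,"grip":4},{"slide":[0,0,0.2],"turn":0,"grip":5},{"slide":[0,0,0.2],"turn":0,"grip":5},{"slide":[0,0,0.2],"turn":0,"grip":5},{"slide":[0,0,-2],"turn":0,"grip":5},{"slide":[0,0,-5],"turn":0,"grip":5},{"slide":[0,0,-8],"turn":0,"grip":5},{"slide":[3,6,-9],"turn":0,"grip":6},{"slide":[5,10,-9],"turn":0,"grip":6},{"slide":[8,14,-9],"turn":0,"grip":6},{"slide":[8,18,-9],"turn":0,"grip":6},{"slide":[8,22,-9],"turn":0,"grip":6},{"slide":[8,22,-9],"turn":0,"grip":6},{"slide":[8,22,-9],"turn":0,"grip":6}]'
python3 - <<'E'
from h import *
P=[]
for n in("scene","top"):
    p,d=ctrl.read_camera(n);np.savez(f"pics/{n}3.npz",p=p);u,v=proj(n,[.5,-.09,.09]).astype(int);print(n,u-40,v-35)
    P.append(cv2.resize(p[v-35:v+35,u-40:u+40,::-1],None,fx=5,fy=5,interpolation=cv2.INTER_CUBIC))
cv2.imwrite("pics/ab3.png",np.hstack(P))
E
```

```text
time: 9.85
eef_pos: [0.4677, 0.0954, 0.1833]
tcp_rot: [0.118, 0.993, -0.0, -0.0]
contact_force: [-0.2, -0.3, 0.3]
opening: 0.706
finger_force: 0.0
scene 243 142
top 262 155
```

View pics/ab3.png

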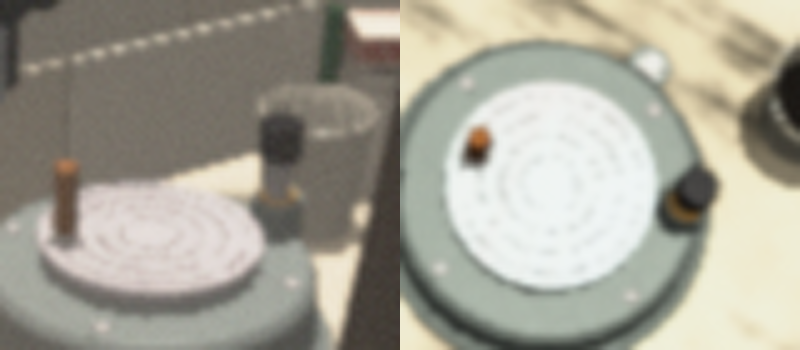

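The pin stands in the guide: the knob is at (281,140) in the left panel and (690,190) in the right. The peg is at (66,165–240) left and its top at (480,135) right. I'll grip the peg radially at only 20 N, so it slips before it can force anything. Turning clockwise suits the joint-6 range.

```bash
python3 - <<'E'
from h import *
T=np.load("pics/top3.npz")["p"];S=np.load("pics/scene3.npz")["p"]
h=cv2.cvtColor(T[170:200,268:290],cv2.COLOR_RGB2HSV).astype(int)
m=(h[...,1]>80)&((h[...,0]<18)|(h[...,0]>170));y,x=np.nonzero(m);print(len(x),x.mean()+268,y.mean()+170,y.min()+170,y.max()+170)
for z in(.1,.105):print(ray("top",x.mean()+268,y.mean()+170,z))
print(ray("top",278,182,.11))
for v,z in((174.6,.11),(182.5,.087),(190,.064)):print("scene",ray("scene",256.2,v,z))
c=ray("top",262+150/5,155+185/5,.064);print("disc",c, ray("scene",243+150/5,142+233/5,.064))
print("knob",ray("top",262+291/5,155+190/5,.105),ray("scene",243+281/5,142+140/5,.105))
E
```

```text
18 277.22222222222223 183.11111111111111 181 186
[ 0.51839057 -0.0174783 ]
[ 0.51727806 -0.01723097]
[ 0.51935744 -0.01908588]
scene [ 0.51770341 -0.01609421]
scene [ 0.51741644 -0.01658279]
scene [ 0.51805399 -0.01765979]
disc [ 0.50141623 -0.06187246] [ 0.50212081 -0.06032021]
knob [ 0.49225458 -0.13618134] [ 0.49149651 -0.13571665]
```

```bash
python3 -m inch '[{"slide":[-2,-2.6,0],"turn":0.03,"grip":4},{"slide":[-4,-5.2,1],"turn":0.06,"grip":4},{"slide":[-6,-7.8,2],"turn":0.09,"grip":4},{"slide":[-7.5,-9.7,3],"turn":0.09,"grip":4},{"slide":[-7.5,-9.7,4],"turn":0.09,"grip":4},{"slide":[-7.5,-9.7,4],"turn":0.09,"grip":4},{"slide":[-7.5,-9.7,4],"turn":0.09,"grip":4}]'; python3 - <<'E'
from h import *
s=ctrl.get_state();print(togo([.5175,-.0172,.0793],s),R.from_quat(s["tcp_rot"]).as_matrix()[:,1],s["qpos"])
E
```

```text
time: 10.65
eef_pos: [0.5169, -0.0174, 0.143]
tcp_rot: [0.165, 0.986, 0.0, -0.001]
contact_force: [-0.0, 0.6, -0.2]
opening: 0.471
finger_force: 0.0
[-0.05718339  0.03819999  6.36801336] [3.24539494e-01 9.45872142e-01 8.62702661e-05] [-2.30117927e-01  3.16268052e-02  2.03561732e+00  2.48488719e-04
  1.07565817e+00 -1.47050769e+00]
```

```bash
python3 -m inch '[{"slide":[0,0,1.5],"turn":0,"grip":4},{"slide":[0,0,3],"turn":0,"grip":4},{"slide":[0,0,4.5],"turn":0,"grip":4},{"slide":[0,0,6],"turn":0,"grip":4},{"slide":[0,0,6.3],"turn":0,"grip":4},{"slide":[0,0,6.3],"turn":0,"grip":3},{"slide":[0,0,6.3],"turn":0,"grip":2},{"slide":[0,0,6.3],"turn":0,"grip":1},{"slide":[0,0,6.3],"turn":0,"grip":1},{"slide":[0,0,6.3],"turn":0,"grip":1},{"slide":[0,0,6.3],"turn":0,"grip":1}]' 20
python3 -m inch '[{"slide":[-0.08,0,0],"turn":0.0175,"grip":1},{"slide":[-0.16,0,0],"turn":0.035,"grip":1},{"slide":[-0.24,-0.01,0],"turn":0.052,"grip":1},{"slide":[-0.32,-0.01,0],"turn":0.07,"grip":1}]'
python3 -c "
from h import *
s=ctrl.get_state();print(R.from_quat(s['tcp_rot']).inv().apply(s['contact_force']))"
```

```text
time: 11.75
eef_pos: [0.5183, -0.0173, 0.0813]
tcp_rot: [0.164, 0.986, 0.0, 0.001]
contact_force: [-0.3, 1.8, 5.3]
opening: 0.154
finger_force: 20.9
time: 12.15
eef_pos: [0.5211, -0.0184, 0.0812]
tcp_rot: [0.199, 0.98, 0.0, 0.0]
contact_force: [-0.4, 2.5, 5.3]
opening: 0.155
finger_force: 21.1
[ 1.34889975  2.12004697 -5.32031855]
```

```bash
cat > chk.py <<'E'
from h import *
import sys
s=ctrl.get_state();f=R.from_quat(s['tcp_rot']).inv().apply(s['contact_force']);v=np.array(s['eef_pos'][:2])-[.502,-.0618]
print(s['time'],'F tool',f.round(1),'r',np.hypot(*v).round(4),'ang',np.degrees(np.arctan2(v[1],v[0])).round(1),'yaw',np.degrees(np.arctan2(*R.from_quat(s['tcp_rot']).as_matrix()[1::-1,1])).round(1));sys.exit(int(f[0]>5.5))
E
m(){ python3 chk.py; }
python3 -m inch '[{"slide":[-0.08,0,0],"turn":0.0175,"grip":1},{"slide":[-0.16,0,0],"turn":0.035,"grip":1},{"slide":[-0.24,-0.01,0],"turn":0.052,"grip":1},{"slide":[-0.32,-0.01,0],"turn":0.07,"grip":1}]' >/dev/null; m &&
python3 -m inch '[{"slide":[-0.08,0,0],"turn":0.0175,"grip":1},{"slide":[-0.16,0,0],"turn":0.035,"grip":1},{"slide":[-0.24,-0.01,0],"turn":0.052,"grip":1},{"slide":[-0.32,-0.01,0],"turn":0.07,"grip":1}]' >/dev/null && m &&
python3 -m inch '[{"slide":[-0.08,0,0],"turn":0.0175,"grip":1},{"slide":[-0.16,0,0],"turn":0.035,"grip":1},{"slide":[-0.24,-0.01,0],"turn":0.052,"grip":1},{"slide":[-0.32,-0.01,0],"turn":0.07,"grip":1}]' >/dev/null && m
```

```text
12.55 F tool [ 2.2  1.6 -6. ] r 0.0476 ang 62.3 yaw 63.0
12.95 F tool [ 2.7  1.8 -5.2] r 0.0477 ang 58.4 yaw 59.0
13.35 F tool [ 2.2  1.7 -4.6] r 0.0478 ang 54.6 yaw 55.0
```

```bash
m(){ python3 chk.py; }
python3 -m inch '[{"slide":[-0.08,0,0],"turn":0.0175,"grip":1},{"slide":[-0.16,0,0],"turn":0.035,"grip":1},{"slide":[-0.24,-0.01,0],"turn":0.052,"grip":1},{"slide":[-0.32,-0.02,0],"turn":0.07,"grip":1}]' >/dev/null; m &&
python3 -m inch '[{"slide":[-0.08,0,0],"turn":0.0175,"grip":1},{"slide":[-0.16,0,0],"turn":0.035,"grip":1},{"slide":[-0.24,-0.01,0],"turn":0.052,"grip":1},{"slide":[-0.32,-0.01,0],"turn":0.07,"grip":1}]' >/dev/null && m &&
python3 -m inch '[{"slide":[-0.08,0,0],"turn":0.0175,"grip":1},{"slide":[-0.16,0,0],"turn":0.035,"grip":1},{"slide":[-0.24,-0.01,0],"turn":0.052,"grip":1},{"slide":[-0.32,-0.01,0],"turn":0.07,"grip":1}]' >/dev/null && m &&
python3 -m inch '[{"slide":[-0.08,0,0],"turn":0.0175,"grip":1},{"slide":[-0.16,0,0],"turn":0.035,"grip":1},{"slide":[-0.24,-0.01,0],"turn":0.052,"grip":1},{"slide":[-0.32,-0.02,0],"turn":0.07,"grip":1}]' >/dev/null && m &&
python3 -m inch '[{"slide":[-0.08,0,0],"turn":0.0175,"grip":1},{"slide":[-0.16,0,0],"turn":0.035,"grip":1},{"slide":[-0.24,-0.01,0],"turn":0.052,"grip":1},{"slide":[-0.32,-0.01,0],"turn":0.07,"grip":1}]' >/dev/null && m
```

```text
13.75 F tool [ 2.9  2.5 -5.5] r 0.0478 ang 50.7 yaw 51.0
14.15 F tool [ 2.6  2.4 -5.3] r 0.0479 ang 46.8 yaw 47.0
14.55 F tool [ 3.4  3.2 -5.6] r 0.048 ang 42.9 yaw 42.9
14.95 F tool [ 2.6  3.8 -4.9] r 0.048 ang 39.0 yaw 38.9
15.35 F tool [ 3.6  3.  -5.7] r 0.0481 ang 35.1 yaw 34.9
```

```bash
m(){ python3 chk.py; }
python3 -m inch '[{"slide":[-0.08,-0.01,0],"turn":0.0175,"grip":1},{"slide":[-0.16,-0.01,0],"turn":0.035,"grip":1},{"slide":[-0.24,-0.02,0],"turn":0.052,"grip":1},{"slide":[-0.32,-0.03,0],"turn":0.07,"grip":1}]' >/dev/null; m &&
python3 -m inch '[{"slide":[-0.08,0,0],"turn":0.0175,"grip":1},{"slide":[-0.16,-0.01,0],"turn":0.035,"grip":1},{"slide":[-0.24,-0.01,0],"turn":0.052,"grip":1},{"slide":[-0.32,-0.02,0],"turn":0.07,"grip":1}]' >/dev/null && m &&
python3 -m inch '[{"slide":[-0.08,0,0],"turn":0.0175,"grip":1},{"slide":[-0.16,-0.01,0],"turn":0.035,"grip":1},{"slide":[-0.24,-0.01,0],"turn":0.052,"grip":1},{"slide":[-0.32,-0.02,0],"turn":0.07,"grip":1}]' >/dev/null && m &&
python3 -m inch '[{"slide":[-0.08,0,0],"turn":0.0175,"grip":1},{"slide":[-0.16,-0.01,0],"turn":0.035,"grip":1},{"slide":[-0.24,-0.01,0],"turn":0.052,"grip":1},{"slide":[-0.32,-0.02,0],"turn":0.07,"grip":1}]' >/dev/null && m &&
python3 -m inch '[{"slide":[-0.08,0,0],"turn":0.0175,"grip":1},{"slide":[-0.16,-0.01,0],"turn":0.035,"grip":1},{"slide":[-0.24,-0.01,0],"turn":0.052,"grip":1},{"slide":[-0.32,-0.02,0],"turn":0.07,"grip":1}]' >/dev/null && m
```

```text
15.75 F tool [ 6.4  4.7 -7.1] r 0.0481 ang 32.5 yaw 30.9
```

The wheel has stopped: force rose to 6.4 N and the angle lags behind. I ease back, let go, clear the view and look.

```bash
python3 -m inch '[{"slide":[0.1,0,0],"turn":0,"grip":1},{"slide":[0.1,0,0],"turn":0,"grip":2},{"slide":[0.1,0,0],"turn":0,"grip":3},{"slide":[0.1,0,0],"turn":0,"grip":4},{"slide":[0.1,0,0],"turn":0,"grip":4},{"slide":[0.1,0,-2],"turn":0,"grip":4},{"slide":[0.1,0,-5],"turn":0,"grip":4},{"slide":[2,0,-8],"turn":0,"grip":4},{"slide":[6,0,-9],"turn":0,"grip":2},{"slide":[10,0,-9],"turn":0,"grip":0},{"slide":[14,0,-9],"turn":0,"grip":0},{"slide":[17,0,-9],"turn":0,"grip":0},{"slide":[17,0,-9],"turn":0,"grip":0},{"slide":[17,0,-9],"turn":0,"grip":0}]'
python3 - <<'E'
from h import *
P=[]
for n in("scene","top"):
    p,d=ctrl.read_camera(n);np.savez(f"pics/{n}4.npz",p=p);u,v=proj(n,[.5,-.09,.09]).astype(int);print(n,u-40,v-35)
    P.append(cv2.resize(p[v-35:v+35,u-40:u+40,::-1],None,fx=5,fy=5,interpolation=cv2.INTER_CUBIC))
cv2.imwrite("pics/ab4.png",np.hstack(P))
E
```

```text
time: 17.15
eef_pos: [0.4541, 0.1085, 0.1703]
tcp_rot: [0.492, 0.871, -0.0, 0.0]
contact_force: [0.5, -0.7, -0.8]
opening: -0.001
finger_force: 0.0
scene 243 142
top 262 155
```

View pics/ab4.png

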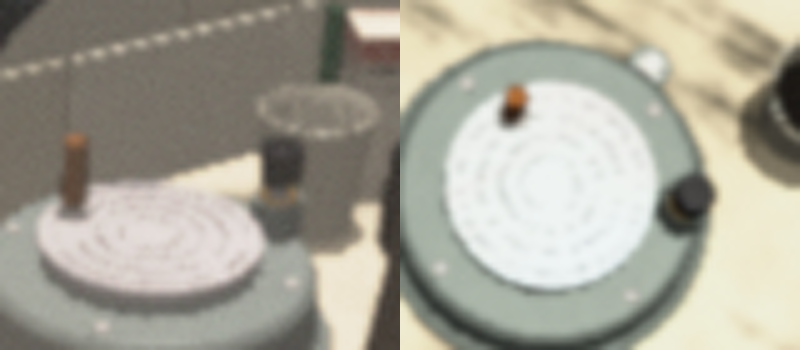

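The pin has dropped: its knob in the left panel moved from row 140 to 157 (about 11 mm), still centred over the guide at (285,157). Next I press it with the closed fingertips.

```bash
python3 -m inch '[{"slide":[-2,-0.8,0],"turn":0,"grip":0},{"slide":[-5,-2,0],"turn":0,"grip":0},{"slide":[-8.5,-3.5,0],"turn":0,"grip":0},{"slide":[-12,-4.9,0],"turn":0,"grip":0},{"slide":[-15.5,-6.3,0],"turn":0,"grip":0},{"slide":[-19,-7.7,0],"turn":0,"grip":0},{"slide":[-21.5,-8.7,1],"turn":0,"grip":0},{"slide":[-23.1,-9.4,2.5],"turn":0,"grip":0},{"slide":[-23.1,-9.4,4.5],"turn":0,"grip":0},{"slide":[-23.1,-9.4,5.5],"turn":0,"grip":0},{"slide":[-23.1,-9.4,5.5],"turn":0,"grip":0},{"slide":[-23.1,-9.4,5.5],"turn":0,"grip":0}]'
python3 -m inch '[{"slide":[0,0,0.15],"turn":0,"grip":0},{"slide":[0,0,0.3],"turn":0,"grip":0},{"slide":[0,0,0.45],"turn":0,"grip":0},{"slide":[0,0,0.6],"turn":0,"grip":0},{"slide":[0,0,0.7],"turn":0,"grip":0},{"slide":[0,0,0.8],"turn":0,"grip":0},{"slide":[0,0,0.8],"turn":0,"grip":0}]'
```

```text
time: 18.45
eef_pos: [0.4928, -0.1383, 0.1156]
tcp_rot: [0.493, 0.87, -0.0, 0.0]
contact_force: [0.2, 0.1, 0.0]
opening: 0.003
finger_force: 0.0
time: 19.15
eef_pos: [0.4925, -0.138, 0.1071]
tcp_rot: [0.492, 0.87, -0.0, -0.0]
contact_force: [0.0, 0.3, -0.7]
opening: -0.004
finger_force: 0.0
```

```bash
f(){ python3 -c "
from h import *
import sys
s=ctrl.get_state();print(np.round(s['eef_pos'],4),np.round(s['contact_force'],1));sys.exit(int(s['contact_force'][2]>22))"; }
python3 -m inch '[{"slide":[0,0,0.08],"turn":0,"grip":0},{"slide":[0,0,0.15],"turn":0,"grip":0},{"slide":[0,0,0.15],"turn":0,"grip":0}]'>/dev/null; f && python3 -m inch '[{"slide":[0,0,0.08],"turn":0,"grip":0},{"slide":[0,0,0.15],"turn":0,"grip":0},{"slide":[0,0,0.15],"turn":0,"grip":0}]'>/dev/null && f && python3 -m inch '[{"slide":[0,0,0.08],"turn":0,"grip":0},{"slide":[0,0,0.15],"turn":0,"grip":0},{"slide":[0,0,0.15],"turn":0,"grip":0}]'>/dev/null && f && python3 -m inch '[{"slide":[0,0,0.08],"turn":0,"grip":0},{"slide":[0,0,0.15],"turn":0,"grip":0},{"slide":[0,0,0.15],"turn":0,"grip":0}]'>/dev/null && f
```

```text
[ 0.4926 -0.138   0.1057] [-0.3 -0.9 -0.3]
[ 0.4926 -0.138   0.1042] [-0.4 -0.4  0.2]
[ 0.4926 -0.138   0.1027] [-0.1 -0.4  0.6]
[ 0.493  -0.1382  0.1017] [-1.2 -0.1  2.6]
```

```bash
f(){ python3 -c "
from h import *
import sys
s=ctrl.get_state();print(np.round(s['eef_pos'],4),np.round(s['contact_force'],1));sys.exit(int(s['contact_force'][2]>22))"; }
python3 -m inch '[{"slide":[0,0,0.08],"turn":0,"grip":0},{"slide":[0,0,0.15],"turn":0,"grip":0},{"slide":[0,0,0.15],"turn":0,"grip":0}]'>/dev/null; f && python3 -m inch '[{"slide":[0,0,0.08],"turn":0,"grip":0},{"slide":[0,0,0.15],"turn":0,"grip":0},{"slide":[0,0,0.15],"turn":0,"grip":0}]'>/dev/null && f && python3 -m inch '[{"slide":[0,0,0.08],"turn":0,"grip":0},{"slide":[0,0,0.15],"turn":0,"grip":0},{"slide":[0,0,0.15],"turn":0,"grip":0}]'>/dev/null && f && python3 -m inch '[{"slide":[0,0,0.08],"turn":0,"grip":0},{"slide":[0,0,0.15],"turn":0,"grip":0},{"slide":[0,0,0.15],"turn":0,"grip":0}]'>/dev/null && f
```

```text
[ 0.4936 -0.1385  0.1011] [ 0.  -0.3  5.4]
[ 0.4943 -0.1388  0.1005] [-0.   0.8  8.6]
[ 0.4944 -0.1389  0.0992] [-0.1  0.6 10.1]
[ 0.4945 -0.1389  0.098 ] [-1.7  1.9 11. ]
```

```bash
f(){ python3 -c "
from h import *
import sys
s=ctrl.get_state();print(np.round(s['eef_pos'],4),np.round(s['contact_force'],1));sys.exit(int(s['contact_force'][2]>24 or s['eef_pos'][2]<.0947))"; }
python3 -m inch '[{"slide":[0,0,0.05],"turn":0,"grip":0},{"slide":[0,0,0.1],"turn":0,"grip":0},{"slide":[0,0,0.1],"turn":0,"grip":0}]'>/dev/null; f && python3 -m inch '[{"slide":[0,0,0.05],"turn":0,"grip":0},{"slide":[0,0,0.1],"turn":0,"grip":0},{"slide":[0,0,0.1],"turn":0,"grip":0}]'>/dev/null && f && python3 -m inch '[{"slide":[0,0,0.05],"turn":0,"grip":0},{"slide":[0,0,0.1],"turn":0,"grip":0},{"slide":[0,0,0.1],"turn":0,"grip":0}]'>/dev/null && f && python3 -m inch '[{"slide":[0,0,0.05],"turn":0,"grip":0},{"slide":[0,0,0.1],"turn":0,"grip":0},{"slide":[0,0,0.1],"turn":0,"grip":0}]'>/dev/null && f && python3 -m inch '[{"slide":[0,0,0.05],"turn":0,"grip":0},{"slide":[0,0,0.1],"turn":0,"grip":0},{"slide":[0,0,0.1],"turn":0,"grip":0}]'>/dev/null && f
```

```text
[ 0.4944 -0.1389  0.0969] [-1.2  0.2  9.1]
[ 0.4932 -0.1383  0.094 ] [-0.5  0.8  5.2]
```

It has clicked to 0.094 m, the home height. I add a light confirming press, then retreat and check.

```bash
python3 -m inch '[{"slide":[0,0,0.1],"turn":0,"grip":0},{"slide":[0,0,0.1],"turn":0,"grip":0},{"slide":[0,0,0.1],"turn":0,"grip":0}]'
python3 -m inch '[{"slide":[0,0,-0.5],"turn":0,"grip":0},{"slide":[0,0,-3],"turn":0,"grip":0},{"slide":[0,0,-7],"turn":0,"grip":0},{"slide":[4,2,-8],"turn":0,"grip":0},{"slide":[8,4,-8],"turn":0,"grip":0},{"slide":[12,6,-8],"turn":0,"grip":0},{"slide":[16,8,-8],"turn":0,"grip":0},{"slide":[20,9,-8],"turn":0,"grip":0},{"slide":[23,9.4,-8],"turn":0,"grip":0},{"slide":[23,9.4,-8],"turn":0,"grip":0},{"slide":[23,9.4,-8],"turn":0,"grip":0}]'
python3 - <<'E'
from h import *
P=[]
for n in("scene","top"):
    p,d=ctrl.read_camera(n);u,v=proj(n,[.5,-.09,.09]).astype(int)
    P.append(cv2.resize(p[v-35:v+35,u-40:u+40,::-1],None,fx=5,fy=5,interpolation=cv2.INTER_CUBIC))
cv2.imwrite("pics/ab5.png",np.hstack(P))
E
```

```text
time: 22.45
eef_pos: [0.4933, -0.1383, 0.094]
tcp_rot: [0.492, 0.87, -0.0, 0.0]
contact_force: [-2.3, 1.3, 9.3]
opening: -0.002
finger_force: 5.0
time: 23.55
eef_pos: [0.4542, 0.1078, 0.1717]
tcp_rot: [0.492, 0.871, -0.0, -0.0]
contact_force: [1.2, -0.1, -0.1]
opening: 0.0
finger_force: 0.0
```

View pics/ab5.png

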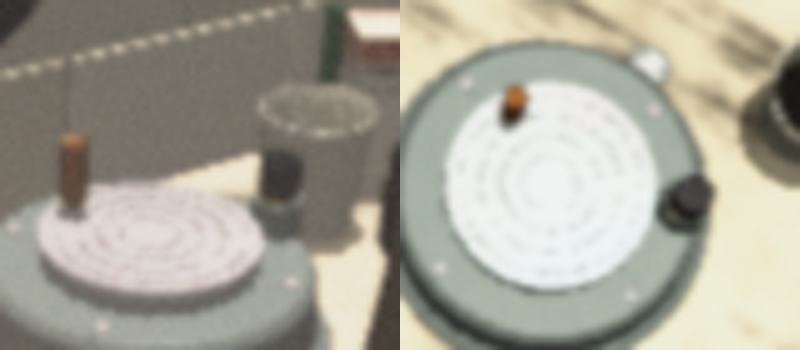

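The knob now sits down on the guide at (281,178) in the left panel, with no shank or brass showing, and the beaker hasn't moved. I hand the job in.

```bash
python3 -c "
from plant import ctrl
print(ctrl.sign_off())"
```

```text
the job is handed in; nothing more can be done
None
```

The index pin is pressed past its catch and sits fully home in the guide, locking the wheel; I handed the job in at about 24 s of the 64 s allowed, and the hand-in returned no verdict.

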